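# Take the combination lock off the tool case and hold it up

### The job

Turn the black dial of the brass combination lock, feeling it click from notch to notch, until its white mark clicks into place pointing at the red arrow on the shackle side; then, with the lock still lying in its blue tray, pull the shackle fully out, and only then lift the open lock off its staple. Finish while still holding the lock in the gripper, shackle out, motionless and with the whole lock body at least 10 cm above the lid of the case, touching nothing else; leave the tape measure, battery and glue bottle where they are.

Things in the scene. Friction and masses are not known exactly. Their poses are not given: they have to be found in the camera images.
- case: fixed grey power-tool case, 300 x 400 x 80 mm (x, y, z); origin: centre of its underside, on the table; lid top at z = 80 mm. On the lid, centred at its x = +30 mm, y = 0, a blue tray holds the lock: plate 90 x 76 x 10 mm (top at z = 90 mm), lips 6 mm high round the lock, 1.5 mm clearance
- staple (a point): middle of the top of the steel staple fixed on the tray's front: an arch over the shackle's short leg, 23 mm along y, 6 mm thick along x, top 40 mm above the lid, 6 mm in front of the lock body. With the shackle shut the leg runs under it and the lock cannot be lifted; with the shackle fully out the leg is clear and the lock lifts straight up
- lock: loose brass padlock lying on its back in the tray, dial up; body 66 x 66 x 33 mm, about 0.45 kg in all. Origin: centre of the body's underside; z up out of the dial face, -x towards the shackle bow, on the robot's side. Grip it across its two plain y sides (66 mm wide, free above the 6 mm lips), fingers either side of the dial, or hang it by the bow
- dial (a joint): turn of the dial about the lock's z, rad, grows anticlockwise from above, endless. 0 (or a full turn): white mark at the red arrow on the -x side, the only notch that frees the shackle. Twelve notches, every 30 degrees; a sprung roller pulls the dial into the nearest one when let go (peak about 0.1 N m). Starts 60 to 180 degrees anticlockwise of the open one, in a notch, rarely between two
- dial_grip (a point): on the dial's axis at the height to grip, 44 mm above the lock's underside. The dial is a round black knob 42 mm in diameter standing from 33.5 to 52 mm above the lock's underside, plain round to grip at any yaw
- dial_mark (a point): outer end of the white mark on the dial's top face, 19 mm from the dial axis, 52 mm above the lock's underside
- shackle (a joint): how far the shackle is pulled out of the lock body along the lock's -x, m; 0 shut, 0.028 fully out (end stop). Sliding friction about 2 N, stays where it is left. Blocked after about 2.5 mm of play unless the dial is in the open notch
- shackle_bow (a point): middle of the shackle's bow, which moves with it: round steel bar, 9 mm in diameter, straight along the lock's y for 29 mm, 25 mm above the lid, 88 mm from the lock's centre when shut. Legs run back along +x; inside, the loop is 40 mm wide and 50 mm long, open down to the lid: pinch the bar from above with one finger in the loop
- tape_measure: bystander: yellow and black tape measure, 62 x 36 x 58 mm, standing on the case lid beside the lock; origin at its underside
- battery: bystander: black tool battery, 75 x 62 x 59 mm, standing on the case lid on the other side of the lock (the two may be swapped); origin at its underside
- glue: bystander: white glue bottle with orange cap, 60 mm in diameter, 160 mm high, on the table beside the case (its +y side); origin at its underside
Things that resemble listed ones, but are neither listed nor needed, are in the scene too. Leave any pink look-alike of the lock alone.

How it is judged:
By the outcome, as a careful person would: the job done as asked, in the order asked, and still so for the second after the job is handed in, while the arm keeps its last pose, push and grip.
It also fails if it takes over 69 s, if anything falls off the work surface, if the arm or the gripper's body presses on something with over 40 N, if the wrist force passes 120 N, or if a joint passes its speed limit or range.

### The arm

A 6-joint arm with a two-finger parallel gripper is mounted at the origin on the work surface. World frame = base frame: x ahead of the robot, y to its left, z up, the work surface at z = 0. Lengths are in mm, angles in rad, forces in N, time in s.
With the tool pointing down it reaches from about 400 to 925 mm from the base axis. Payload 12.5 kg.
Tool frame: the origin (TCP) lies midway between the tips of the shut fingers; the grasp point (between the pads) lies 19 mm behind it; z points along the fingers, y is the line along which they close (so a half turn about z gives the same grasp; the last joint's range is limited). The gripper opens to 95 mm and grips with 3 to 60 N. Pads are 20 mm wide; open, the fingers measure 119 mm over their backs; the gripper's body (75 mm by 180 mm) begins 59 mm behind the grasp point.
Start: joints at [-1.375, 0.491, 1.559, -0, 1.092, -0.106], TCP at [185.798, -596.763, 214.661] pointing down, gripper open.
Joint ranges: [-3.1, 3.1], [-0.84, 2.19], [0.05, 2.79], [-1.13, 4.28], [0.06, 2.93], [-2.69, 2.69]. Speed limits (rad/s): [2.22, 2.22, 2.79, 3.14, 3.14, 3.14].

### API

Orientations are given as [roll, pitch, yaw] about the fixed x, y, z axes, in that order (R = Rz(yaw) Ry(pitch) Rx(roll)).
In Python, from cell import * gives the robot as it stands.
- The arm moves only by the tool servo_tool, never from a script. Its argument "moves" is one flat list of numbers, 5 for each row, row after row: the shift along the world's x, y, z as a fraction of full scale, then the turn about the world's z as a fraction of full scale, then the opening, from 0 (shut) to 1 (fully open). A call has 1 to 12 rows; each row is the pose to reach, as a shift and turn from the pose commanded when the call began, turning the shorter way round; what a row does not reach only later rows make up. Full scale, the value 1, is 400 mm for a shift and 180 degrees for a turn. A row lasts 1/12 s, in which the tool goes at most 41.7 mm and 7.16 degrees, less where a joint would pass 70% of its speed; a pose out of reach is approached as far as the arm can. A call with a number of a shift or a turn outside -1 to 1 is refused whole. A call with a gripper value outside its range is refused whole. The fingers move at their own pace and stop on an object; the grip force is fixed at half the most. Time passes only in rows, so rows that repeat a pose let the fingers close. It gives the time, the measured TCP pose, the force, the opening and the grip force at its end, in the units of the state.
- state(): the state, without advancing time (a new reading comes with each control period).
- read_camera(name): name is "side" or "top"; returns (picture, depth): 400x640x3 uint8, blue, green, red; 400x640 float32, mm along the optical axis (not along the pixel's ray), 0 where there is no reading.
- get_calibration(name): a dict with "K" (3x3 intrinsics, pixels), "R" (3x3) and "t" (3): a world point X has camera coordinates R X + t. Camera axes: x right, y down, z forward; pixel columns grow to the right and rows downward; lengths in mm; the calibration is good to about 2 mm. A picture is of the moment at which its call begins. get_calibration takes no time and is no camera call.
- job_done(): hands the job in; it is judged then, once.
The state is a dict: "t": time; "joints": joint angles; "qvel": joint speeds; "tau": joint torques, N m; "eef_pos": TCP position; "tcp_rot": TCP orientation; "ft_force": force on the tool from outside, world axes, zero at the start; "moment": the same for the moment, N m; "opening": opening from 0.0 (shut) to 1.0 (fully open); "grip_force": force on a finger pad.
Only numpy, scipy, OpenCV 4.12 (cv2) and the standard library are available. Lean on these libraries where they do the work, as an engineer would, in place of code of your own. Each camera call takes 0.05 s, during which the arm holds its last target. There are 200 camera calls.

## Working session

There is one attempt and no reset: what is moved stays moved. The work goes in short steps, Python scripts to look and compute and a tool call to move; the robot and the scene stay as the last step left them, time stands still between calls to the robot, and variables do not carry over. Pictures are saved under pics/ and viewed, at most 10 in all, crops included, and the job is handed in when it is done.

Besides the shell and the picture viewer there is one more tool, called after "Call:" by a JSON object that holds its "name" and its "arguments", one argument or row to a line. servo_tool: Moves the arm, as the interface text tells. Its arguments: {"type":"object","properties":{"moves":{"type":"array"}},"required":["moves"]}

```bash
ls; mkdir -p pics
cat > h.py <<'E'
from cell import *
import numpy as np, cv2
def ray(c,u,v):
    K,R,t=[np.array(c[k],float) for k in("K","R","t")]
    d=R.T@np.linalg.solve(K,[u,v,1.]); return -R.T@t.ravel(), d
def onz(c,u,v,z):
    o,d=ray(c,u,v); return o+d*(z-o[2])/d[2]
def pt(c,u,v,dep):
    o,d=ray(c,u,v); return o+d*dep
def proj(c,X):
    K,R,t=[np.array(c[k],float) for k in("K","R","t")]
    p=K@(R@np.array(X,float)+t.ravel()); return p[:2]/p[2]
E
python3 - <<'E'
from h import *
s=state(); print(s['t'],s['eef_pos'],s['tcp_rot'],s['opening'])
for n in("top","side"):
    im,d=read_camera(n); cv2.imwrite(f"pics/{n}0.png",im); np.save(n+"0.npy",d)
    c=get_calibration(n); print(n,ray(c,320,200),c["K"])
E
```

```text
pics
0.0 [ 185.73313954 -596.50432866  214.07606345] [-3.14051296e+00 -1.01578978e-04  3.01763644e-01] 1.0024376735039233
top (array([ 484.11906034,   -2.99230747, 1067.15468926]), array([ 4.75749976e-02, -4.95022257e-05, -9.98932670e-01])) [[369.36164796   0.         320.49190498]
 [  0.         369.36164796 195.81970635]
 [  0.           0.           1.        ]]
side (array([-170.58798466,  790.88933568,  703.02588013]), array([ 0.58645546, -0.66109299, -0.46827197])) [[516.93949983   0.         318.32221472]
 [  0.         516.93949983 208.04249308]
 [  0.           0.           1.        ]]
```

View pics/top0.png

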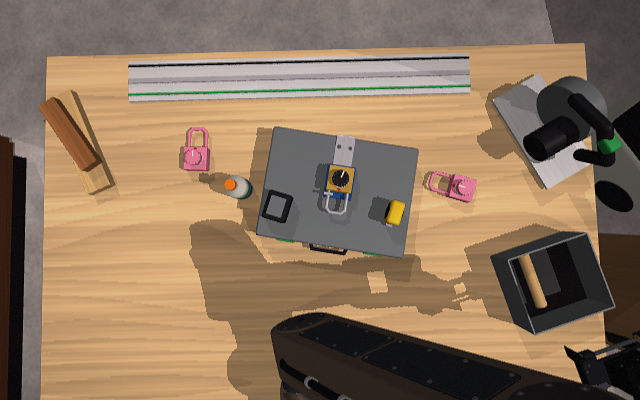

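View pics/side0.png

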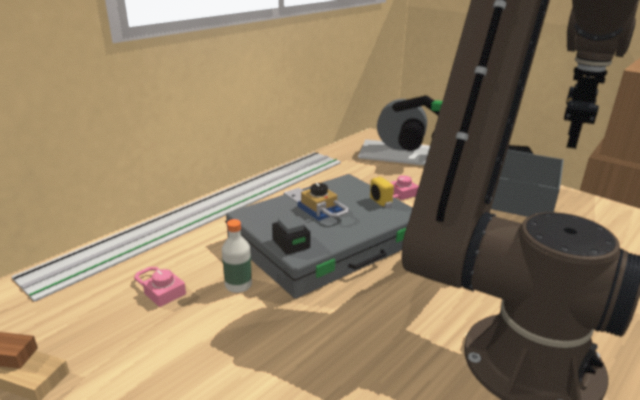

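The brass and black lock is at top px (340,180) in its blue tray. The two pink look-alikes, at (196,150) and (452,186), lie on the table, so I'll leave them alone. The tape is at (396,212), the battery at (277,207) and the glue at (235,187). I'll confirm with a crop and measure.

Run:
```python
from h import *
im=cv2.imread("pics/top0.png"); d=np.load("top0.npy"); c=get_calibration("top")
cr=im[140:225,295:385]; cv2.imwrite("pics/crop0.png",cv2.resize(cr,None,fx=6.5,fy=6.5,interpolation=cv2.INTER_CUBIC))
v,u=np.mgrid[0:400,0:640]
K,R,t=[np.array(c[k],float) for k in("K","R","t")]
P=np.stack([(u-K[0,2])/K[0,0]*d,(v-K[1,2])/K[1,1]*d,d],-1)-t.ravel(); P=P@R
Z=P[...,2]
m=((Z>70)&(Z<175)&(d>0)&(u>245)&(u<425)&(v>115)&(v<265)).astype(np.uint8)
m=cv2.morphologyEx(m,cv2.MORPH_OPEN,np.ones((9,9)))
n,l,st,_=cv2.connectedComponentsWithStats(m); k=1+st[1:,4].argmax()
xy=P[l==k][:,:2]; zz=Z[l==k]; xy=xy[zz<86].astype(np.float32)
print("case",cv2.minAreaRect(xy),np.median(zz))
hsv=cv2.cvtColor(im,cv2.COLOR_BGR2HSV)
box=(u>300)&(u<380)&(v>140)&(v<220)
br=box&(hsv[...,0]>8)&(hsv[...,0]<28)&(hsv[...,1]>110)&(Z>110)
print("brass",br.sum(),np.median(Z[br]),cv2.minAreaRect(P[br][:,:2].astype(np.float32)))
kn=box&(Z>134)&(Z<160); 
print("knob",kn.sum(),np.median(Z[kn]),cv2.minEnclosingCircle(P[kn][:,:2].astype(np.float32)),np.median(P[kn],0))
wm=kn&(hsv[...,2]>110)
print("white",[(a,b,P[b,a].round(1).tolist(),int(hsv[b,a,2])) for b,a in zip(*np.where(wm))])
for n_,mm in(("battery",(u>255)&(u<297)&(v>180)&(v<230)&(Z>125)),("tape",(u>380)&(u<410)&(v>195)&(v<230)&(Z>120))):
    print(n_,np.median(Z[mm]),cv2.minAreaRect(P[mm][:,:2].astype(np.float32)))
```

```text
case ((556.0009765625, -50.741485595703125), (400.91033935546875, 302.82525634765625), 79.49378204345703) 80.18104568551156
brass 399 122.81906550811588 ((546.6063232421875, -48.538978576660156), (65.26140594482422, 140.20555114746094), 78.87242889404297)
knob 223 141.62191955558023 ((583.9586181640625, -55.55454635620117), 21.715885162353516) [583.08156948 -55.14296263 141.62191956]
white [(np.int64(342), np.int64(169), [605.1, -60.6, 140.5], 139), (np.int64(343), np.int64(170), [602.4, -63.0, 141.3], 153), (np.int64(344), np.int64(170), [602.3, -65.5, 141.4], 169), (np.int64(343), np.int64(171), [599.8, -62.9, 141.3], 218), (np.int64(344), np.int64(171), [599.5, -65.3, 143.2], 137), (np.int64(345), np.int64(171), [599.7, -68.0, 141.2], 121), (np.int64(346), np.int64(171), [599.6, -70.5, 141.8], 138), (np.int64(343), np.int64(172), [597.2, -62.8, 142.3], 246), (np.int64(342), np.int64(173), [594.4, -60.0, 144.8], 222), (np.int64(343), np.int64(173), [594.7, -62.7, 142.1], 211), (np.int64(342), np.int64(174), [592.2, -60.1, 142.5], 247), (np.int64(343), np.int64(174), [592.2, -62.7, 141.8], 123), (np.int64(341), np.int64(175), [589.7, -57.5, 142.7], 166), (np.int64(342), np.int64(175), [589.7, -60.1, 142.2], 212), (np.int64(341), np.int64(176), [587.2, -57.5, 142.4], 239), (np.int64(342), np.int64(176), [587.2, -60.0, 142.0], 126), (np.int64(341), np.int64(177), [584.6, -57.4, 142.8], 164)]
battery 138.07271704357169 ((502.4841003417969, 67.9889144897461), (145.9745330810547, 72.4321060180664), 70.04527282714844)
tape 136.67617770131943 ((502.8569030761719, -109.87964630126953), (208.10317993164062, 61.620758056640625), 83.44879913330078)
```

View pics/crop0.png

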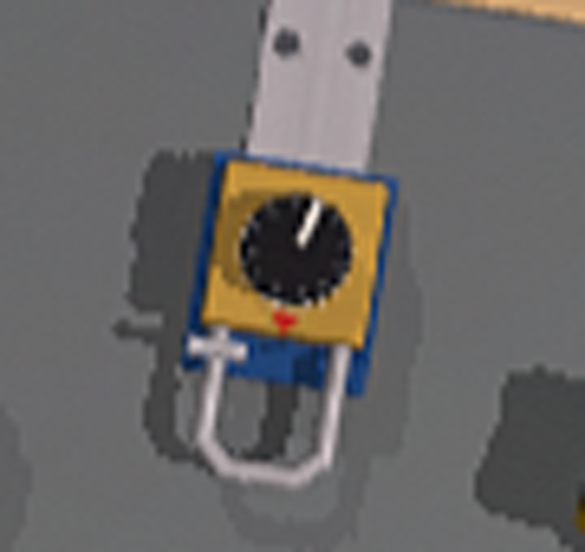

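The crop confirms the brass lock: black dial with its white mark pointing away from the robot and slightly right, red arrow on the -x (bow) side, staple on the left leg. The dial is at about (584,-55.5) with its top at z=142, as expected (90+52), and the lock yaw is about -10°. The mark is about 165° anticlockwise of the arrow. I'll approach now, with the wrist turned so that one clockwise sweep is enough.

Call:
{"name": "servo_tool", "arguments": {
  "moves": [0.2,0.27,0.1,0.15,0.7,0.75,1,0.1,0.54,0.7,0.75,1,0.1,0.54,0.7,0.75,1,0.1,0.54,0.7,0.75,1,0.1,0.54,0.7,0.75,1,0.1,0.54,0.7,0.75,1,0.1,0.54,0.7,0.75,1,0.1,0.54,0.7,0.75,1,0.1,0.54,0.7,0.75,1,0.1,0.54,0.7,0.75,1,0.1,0.54,0.7,0.75,1,0.1,0.54,0.7]
}}

```text
t: 1.1
eef_pos: [485.0, -196.9, 254.6]
tcp_rot: [-3.141, -0.0, 1.808]
ft_force: [0.2, 0.0, 0.4]
opening: 0.697
grip_force: 0.0
```

Call:
{"name": "servo_tool", "arguments": {
  "moves": [0.247,0.353,0,0.06,0.7,0.247,0.353,0,0.06,0.7,0.247,0.353,0,0.06,0.7,0.247,0.353,0,0.06,0.7,0.247,0.353,0,0.06,0.7,0.247,0.353,-0.1,0.06,0.7,0.247,0.353,-0.2,0.06,0.7,0.247,0.353,-0.24,0.06,0.7,0.247,0.353,-0.24,0.06,0.7]
}}

```text
t: 1.85
eef_pos: [581.1, -57.3, 154.5]
tcp_rot: [-3.136, -0.004, 1.99]
ft_force: [-0.2, -0.7, 0.6]
opening: 0.697
grip_force: 0.0
```

Run:
```python
from h import *
s=state(); print(s['t'],s['eef_pos'],s['tcp_rot'],s['joints'],s['ft_force'])
im,d=read_camera("side"); c=get_calibration("side"); u,v=proj(c,[584,-55,130]); print(u,v)
u,v=int(u),int(v); cv2.imwrite("pics/s1.png",cv2.resize(im[v-60:v+50,u-70:u+70],None,fx=5.4,fy=5.4,interpolation=cv2.INTER_CUBIC))
```

```text
1.85 [581.13369174 -57.26110751 154.52292265] [-3.13591148 -0.00411017  1.99046664] [-2.11294536e-01  5.02315074e-01  1.72376733e+00 -4.10384998e-05
  9.22522246e-01 -6.30951626e-01] [-0.23633757 -0.73466978  0.62993869]
318.8764218577361 190.0413516558014
```

View pics/s1.png

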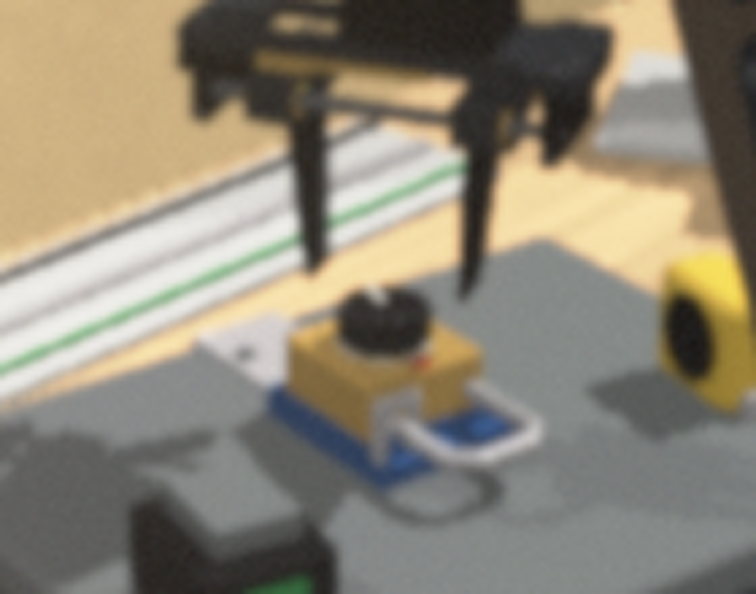

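The side crop shows the fingers straddling the dial, with tips at px (306,180) and (335,185) and the white mark at the rear of the dial. The arm is still settling. I'll check the actual tip height.

Run:
```python
from h import *
c=get_calibration("side"); e=np.array([581.1,-57.3]); y=np.array([.913,.406])
for px,s in(((306.3,180),1),((334.5,184.6),-1)):
  for h in (31,36,40):
    q=e+s*h*y; o,d=ray(c,*px); k=((q-o[:2])@d[:2])/(d[:2]@d[:2]); p=o+k*d; print(s,h,p.round(1),np.linalg.norm(p[:2]-q).round(1))
```

```text
1 31 [613.3 -41.  152.5] 5.4
1 36 [614.4 -42.2 151.7] 0.6
1 40 [615.3 -43.2 151. ] 3.1
-1 31 [549.4 -72.7 150.3] 4.4
-1 36 [548.5 -71.7 151. ] 0.4
-1 40 [547.8 -70.8 151.5] 4.2
```

Call:
{"name": "servo_tool", "arguments": {
  "moves": [0,0,0,0,0.7,0,0,0,0,0.7]
}}

```text
t: 2.07
eef_pos: [583.8, -58.0, 160.2]
tcp_rot: [3.139, 0.002, 1.99]
ft_force: [0.3, -0.1, -0.4]
opening: 0.701
grip_force: 0.0
```

Call:
{"name": "servo_tool", "arguments": {
  "moves": [0.001,0.005,-0.04,0,0.7,0.001,0.005,-0.08,0,0.7,0.001,0.005,-0.08,0,0.7,0.001,0.005,-0.08,0,0.7]
}}

```text
t: 2.4
eef_pos: [583.7, -55.8, 127.5]
tcp_rot: [3.141, 0.0, 1.99]
ft_force: [0.5, -0.1, -0.1]
opening: 0.7
grip_force: 0.0
```

Call:
{"name": "servo_tool", "arguments": {
  "moves": [0,0,0,0,0.2,0,0,0,0,0.2,0,0,0,0,0.2,0,0,0,0,0.2,0,0,0,0,0.2,0,0,0,0,0.2]
}}

```text
t: 2.9
eef_pos: [583.9, -55.7, 127.1]
tcp_rot: [3.14, 0.001, 1.99]
ft_force: [0.6, 0.2, 4.5]
opening: 0.437
grip_force: 30.0
```

Call:
{"name": "servo_tool", "arguments": {
  "moves": [0,0,0,-0.04,0.2,0,0,0,-0.08,0.2,0,0,0,-0.12,0.2,0,0,0,-0.16,0.2,0,0,0,-0.2,0.2,0,0,0,-0.24,0.2,0,0,0,-0.28,0.2,0,0,0,-0.32,0.2,0,0,0,-0.36,0.2,0,0,0,-0.4,0.2,0,0,0,-0.44,0.2,0,0,0,-0.44,0.2]
}}

```text
t: 3.9
eef_pos: [583.7, -55.6, 127.1]
tcp_rot: [3.141, -0.001, 0.6]
ft_force: [0.3, 1.5, 5.3]
opening: 0.432
grip_force: 30.0
```

Call:
{"name": "servo_tool", "arguments": {
  "moves": [0,0,0,-0.04,0.2,0,0,0,-0.08,0.2,0,0,0,-0.12,0.2,0,0,0,-0.16,0.2,0,0,0,-0.2,0.2,0,0,0,-0.24,0.2,0,0,0,-0.28,0.2,0,0,0,-0.32,0.2,0,0,0,-0.36,0.2,0,0,0,-0.4,0.2,0,0,0,-0.445,0.2,0,0,0,-0.445,0.2]
}}

```text
t: 4.9
eef_pos: [583.8, -55.5, 127.1]
tcp_rot: [-3.141, -0.001, -0.798]
ft_force: [0.6, 1.7, 5.2]
opening: 0.434
grip_force: 30.0
```

Call:
{"name": "servo_tool", "arguments": {
  "moves": [0,0,0,0,0.2,0,0,0,0,0.2]
}}

```text
t: 5.07
eef_pos: [583.8, -55.5, 127.1]
tcp_rot: [-3.141, -0.001, -0.79]
ft_force: [-0.1, 1.6, 5.0]
opening: 0.434
grip_force: 30.0
```

Run:
```python
from h import *
s=state(); print(s['t'],s['eef_pos'],s['tcp_rot'],s['joints'],s['moment'],s['opening'])
```

```text
5.0667 [583.79911606 -55.45140346 127.05640681] [-3.14080430e+00 -5.91802986e-04 -7.90446097e-01] [-2.07468039e-01  5.37192660e-01  1.74833031e+00  4.40385779e-04
  8.55141681e-01  2.15348536e+00] [ 0.42311472 -0.07660612 -0.08579871] 0.43354967602438066
```

Call:
{"name": "servo_tool", "arguments": {
  "moves": [0,0,0,0,0.7,0,0,0,0,0.7,0,0,0,0,0.7,0,0,0,0,0.7,0,0,0.1,0,0.7,0,0,0.2,0,0.7,0,-0.1,0.25,0,0.7,0,-0.5,0.25,0,0.7,0,-0.5,0.25,0,0.7,0,-0.5,0.25,0,0.7,0,-0.5,0.25,0,0.7,0,-0.5,0.25,0,0.7]
}}

```text
t: 6.07
eef_pos: [582.9, -261.7, 226.0]
tcp_rot: [3.141, -0.001, -0.795]
ft_force: [0.5, 0.2, 0.3]
opening: 0.698
grip_force: 0.0
```

```bash
cat > look.py <<'E'
from h import *
import sys
c=get_calibration("top")
ims=[];
for i in range(4):
    im,d=read_camera("top"); ims.append(im.astype(float))
im=np.mean(ims,0).astype(np.uint8)
x=cv2.resize(im[140:225,295:385],None,fx=6.5,fy=6.5,interpolation=cv2.INTER_CUBIC); cv2.imwrite("pics/%s.png"%sys.argv[1],x)
def W(p,z): return onz(c,295+(p[0]+.5)/6.5-.5,140+(p[1]+.5)/6.5-.5,z)[:2]
hsv=cv2.cvtColor(x,cv2.COLOR_BGR2HSV); H,S,V=cv2.split(hsv)
def big(m):
    n,l,st,ce=cv2.connectedComponentsWithStats(m.astype(np.uint8)); k=1+st[1:,4].argmax(); return l==k,ce[k],st[k]
g=np.zeros(H.shape,bool); g[150:380,190:400]=1
red,rc,_=big(g&((H<7)|(H>172))&(S>150)&(V>90)); 
br,_,_=big(g&(H>10)&(H<30)&(S>100)&(V>100))
hull=cv2.convexHull(np.argwhere(br)[:,::-1].astype(np.int32)); 
r=cv2.minAreaRect(np.array([W(p[0],123) for p in hull],np.float32)); print("brass rect",r)
cen=np.array(sys.argv[2].split(","),float)
print("red",W(rc,123))
yy,xx=np.where(g); P=np.array([W(q,142) for q in zip(xx,yy)]); rr=np.linalg.norm(P-cen,axis=1)
w=(rr<20)&(V[yy,xx]>110)&(S[yy,xx]<80); Q=P[w]; m=Q.mean(0)
print("n",w.sum(),"mark mean",m,"ang",np.degrees(np.arctan2(*(m-cen)[::-1])),"arrow ang",np.degrees(np.arctan2(*(W(rc,123)-cen)[::-1])))
E
python3 look.py t2 583.8,-55.5; python3 -c "
from cell import *
s=state();print(s['t'],s['eef_pos'],s['opening'])"
```

```text
brass rect ((582.1398315429688, -55.7469367980957), (65.41126251220703, 67.39828491210938), 79.00393676757812)
red [555.7499213  -51.03385588]
n 567 mark mean [572.33861697 -53.86831034] ang 171.8975829576384 arrow ang 170.9532824525823
6.2667 [ 583.28754688 -254.89149284  226.26544753] 0.702582594246011
```

View pics/t2.png

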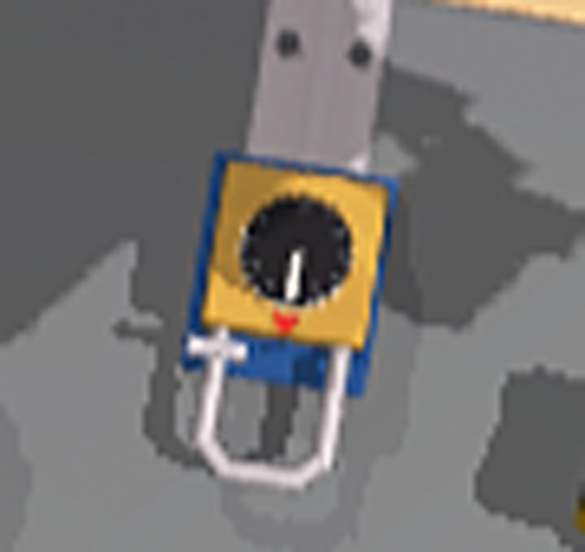

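The white mark is at the arrow: mark at 171.9° against arrow at 171.0°, px (293,275) and (287,322) in the crop. The lock yaw is about -10°. Next I'll locate the bow at z=105.

Run:
```python
from h import *
c=get_calibration("top"); x=cv2.imread("pics/t2.png")
def W(p,z): return onz(c,295+(p[0]+.5)/6.5-.5,140+(p[1]+.5)/6.5-.5,z)[:2]
for p in((230,466),(265,473),(297,480)): print(W(p,105).round(1))
h=cv2.cvtColor(x,cv2.COLOR_BGR2HSV); m=np.zeros(h.shape[:2],np.uint8); m[345:500,185:350]=((h[...,2]>150)&(h[...,1]<60))[345:500,185:350]
yy,xx=np.where(m[440:]); yy+=440; X=np.array([W(q,105) for q in zip(xx,yy)])
a=np.radians(-10); ex=np.array([np.cos(a),np.sin(a)]); ey=np.array([-ex[1],ex[0]]); L=(X-[583.8,-55.5])@np.c_[ex,ey]
k=abs(L[:,1])<12; print(len(k),L[k].min(0),L[k].max(0),np.median(L[k],0)); print("pred",np.array([583.8,-55.5])-88*ex)
```

```text
[499.9 -28.2]
[496.7 -42.1]
[493.6 -54.8]
3063 [-93.51525894 -11.96450663] [-84.5667048   11.99239103] [-88.86814748  -0.30817731]
pred [497.13691773 -40.21896037]
```

Call:
{"name": "servo_tool", "arguments": {
  "moves": [-0.217,0.53,0,0.697,0.35,-0.217,0.53,0,0.697,0.35,-0.217,0.53,0,0.697,0.35,-0.217,0.53,0,0.697,0.35,-0.217,0.53,0,0.697,0.35,-0.217,0.53,0,0.697,0.35,-0.217,0.53,0,0.697,0.35,-0.217,0.53,0,0.697,0.35,-0.217,0.53,0,0.697,0.35,-0.217,0.53,0,0.697,0.35,-0.217,0.53,0,0.697,0.35,-0.217,0.53,0,0.697,0.35]
}}

```text
t: 7.27
eef_pos: [496.3, -42.2, 226.8]
tcp_rot: [3.141, -0.0, 0.718]
ft_force: [-0.4, 0.0, 0.2]
opening: 0.35
grip_force: 0.0
```

Call:
{"name": "servo_tool", "arguments": {
  "moves": [0,0.004,0,0.21,0.35,0,0.004,0,0.21,0.35,0,0.004,0,0.21,0.35,0,0.004,-0.05,0.21,0.35,0,0.004,-0.1,0.21,0.35,0,0.004,-0.15,0.21,0.35,0,0.004,-0.2,0.21,0.35,0,0.004,-0.22,0.21,0.35,0,0.004,-0.22,0.21,0.35,0,0.004,-0.22,0.21,0.35]
}}

```text
t: 8.1
eef_pos: [496.7, -41.4, 139.0]
tcp_rot: [-3.142, -0.0, 1.371]
ft_force: [0.2, 0.2, 0.6]
opening: 0.35
grip_force: 0.0
```

Call:
{"name": "servo_tool", "arguments": {
  "moves": [0,0.002,-0.04,0.006,0.35,0,0.002,-0.08,0.006,0.35,0,0.002,-0.12,0.006,0.35,0,0.002,-0.12,0.006,0.35,0,0.002,-0.12,0.006,0.35]
}}

```text
t: 8.52
eef_pos: [496.9, -41.1, 91.3]
tcp_rot: [3.141, 0.0, 1.389]
ft_force: [0.2, 0.2, 0.5]
opening: 0.353
grip_force: 0.0
```

Run:
```python
from h import *
im,d=read_camera("side"); c=get_calibration("side"); u,v=proj(c,[530,-45,110]); u,v=int(u),int(v)
cv2.imwrite("pics/s3.png",cv2.resize(im[v-60:v+50,u-70:u+70],None,fx=5.4,fy=5.4,interpolation=cv2.INTER_CUBIC)); s=state(); print(s['eef_pos'],s['ft_force'])
```

```text
[497.19484871 -41.19601711  91.7059032 ] [ 0.00121685 -0.6119503   0.72834463]
```

View pics/s3.png

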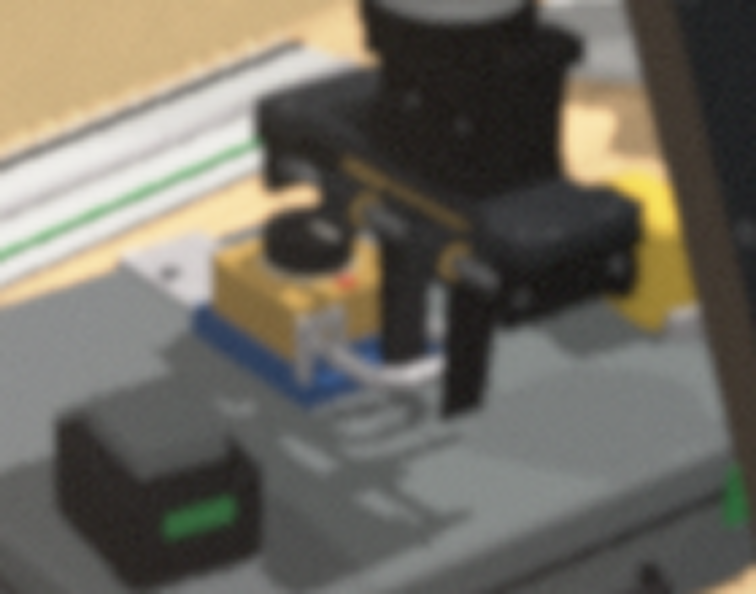

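The inner finger, px (405,350), is in the loop, and the outer one, px (465,405), is outside the bar. I'll close on the bow now.

Call:
{"name": "servo_tool", "arguments": {
  "moves": [0,0,0,0,0,0,0,0,0,0,0,0,0,0,0,0,0,0,0,0,0,0,0,0,0,0,0,0,0,0]
}}

```text
t: 9.07
eef_pos: [496.8, -41.3, 90.7]
tcp_rot: [3.141, 0.0, 1.388]
ft_force: [0.7, -0.5, 2.9]
opening: 0.087
grip_force: 30.0
```

Call:
{"name": "servo_tool", "arguments": {
  "moves": [-0.008,0.0014,0,0,0,-0.016,0.0028,0,0,0,-0.024,0.0042,0,0,0,-0.032,0.0057,0,0,0,-0.04,0.0071,0,0,0,-0.048,0.0085,0,0,0,-0.056,0.01,0,0,0,-0.062,0.011,0,0,0,-0.062,0.011,0,0,0,-0.062,0.011,0,0,0]
}}

```text
t: 9.9
eef_pos: [471.0, -36.7, 90.4]
tcp_rot: [-3.14, -0.0, 1.389]
ft_force: [-2.8, 0.7, 1.7]
opening: 0.087
grip_force: 30.0
```

Call:
{"name": "servo_tool", "arguments": {
  "moves": [-0.003,0.0005,0,0,0,-0.006,0.001,0,0,0,-0.008,0.0014,0,0,0,-0.008,0.0014,0,0,0]
}}

```text
t: 10.23
eef_pos: [468.9, -36.4, 90.6]
tcp_rot: [3.141, 0.0, 1.389]
ft_force: [2.6, -0.5, 0.8]
opening: 0.085
grip_force: 30.0
```

Call:
{"name": "servo_tool", "arguments": {
  "moves": [-0.003,0.0005,0,0,0,-0.005,0.001,0,0,0,-0.005,0.001,0,0,0,-0.005,0.001,0,0,0]
}}

```text
t: 10.57
eef_pos: [468.2, -36.2, 90.9]
tcp_rot: [3.138, 0.0, 1.388]
ft_force: [7.4, -1.2, -0.5]
opening: 0.09
grip_force: 30.0
```

Call:
{"name": "servo_tool", "arguments": {
  "moves": [-0.003,0.0005,0,0,0,-0.006,0.001,0,0,0,-0.006,0.001,0,0,0,-0.006,0.001,0,0,0]
}}

```text
t: 10.9
eef_pos: [468.2, -36.3, 91.2]
tcp_rot: [3.132, 0.0, 1.388]
ft_force: [17.1, -1.4, -6.0]
opening: 0.085
grip_force: 30.0
```

End stop reached (17 N, no further travel). I'll relax, release, rise clear and look.

Call:
{"name": "servo_tool", "arguments": {
  "moves": [0.005,-0.001,0,0,0,0.009,-0.0016,0,0,0,0.009,-0.0016,0,0,0,0.009,-0.0016,0,0,0.3,0.009,-0.0016,0,0,0.3,0.009,-0.0016,0,0,0.3,0.009,-0.0016,0,0,0.3,0.009,-0.0016,0.06,0,0.3,0.009,-0.0016,0.16,0,0.3,0.009,-0.0016,0.26,0,0.3,0.009,-0.0016,0.35,0,0.3,0.009,-0.0016,0.35,0,0.3]
}}

```text
t: 11.9
eef_pos: [469.6, -36.4, 236.5]
tcp_rot: [3.133, 0.0, 1.389]
ft_force: [1.0, 0.9, 0.1]
opening: 0.296
grip_force: 0.0
```

Call:
{"name": "servo_tool", "arguments": {
  "moves": [0.2,-0.5,0,-0.499,0.9,0.2,-0.5,0,-0.499,0.9,0.2,-0.5,0,-0.499,0.9,0.2,-0.5,0,-0.499,0.9,0.2,-0.5,0,-0.499,0.9,0.2,-0.5,0,-0.499,0.9,0.2,-0.5,0,-0.499,0.9,0.2,-0.5,0,-0.499,0.9,0.2,-0.5,0,-0.499,0.9,0.2,-0.5,0,-0.499,0.9,0.2,-0.5,0,-0.499,0.9,0.2,-0.5,0,-0.499,0.9]
}}

```text
t: 12.9
eef_pos: [547.4, -236.0, 229.8]
tcp_rot: [-3.141, 0.001, -0.118]
ft_force: [0.3, -0.1, -0.4]
opening: 0.899
grip_force: 0.0
```

```bash
python3 look.py t4 582.5,-55.3
```

```text
brass rect ((580.7716064453125, -55.36137771606445), (65.09494018554688, 66.78018951416016), 79.5216064453125)
red [554.94106691 -50.37894735]
n 423 mark mean [571.42542326 -53.68515742] ang 171.7038675129475 arrow ang 169.87570188041082
```

View pics/t4.png

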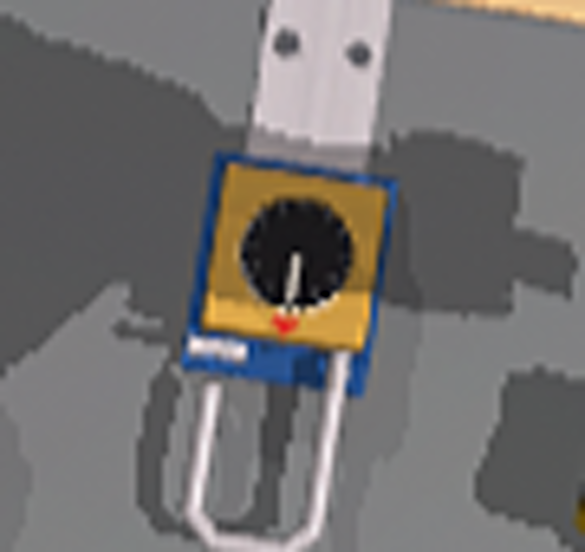

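The short leg now ends at px (212,385), clear of the staple at (218,350). The dial is still at the arrow. Next I'll grip the body's sides.

Call:
{"name": "servo_tool", "arguments": {
  "moves": [0.071,0.454,0,-0.02,0.9,0.071,0.454,0,-0.02,0.9,0.071,0.454,0,-0.02,0.9,0.071,0.454,0,-0.02,0.9,0.071,0.454,0,-0.02,0.9,0.071,0.454,-0.08,-0.02,0.9,0.071,0.454,-0.16,-0.02,0.9,0.071,0.454,-0.2,-0.02,0.9,0.071,0.454,-0.2,-0.02,0.9,0.071,0.454,-0.2,-0.02,0.9]
}}

```text
t: 13.93
eef_pos: [576.1, -54.5, 150.3]
tcp_rot: [3.142, 0.001, -0.172]
ft_force: [0.1, -0.5, -0.2]
opening: 0.9
grip_force: 0.0
```

Call:
{"name": "servo_tool", "arguments": {
  "moves": [0,0,0,0,0.9]
}}

```text
t: 14.02
eef_pos: [576.8, -54.7, 151.7]
tcp_rot: [3.141, -0.001, -0.173]
ft_force: [-0.5, 1.2, -0.1]
opening: 0.902
grip_force: 0.0
```

Call:
{"name": "servo_tool", "arguments": {
  "moves": [0,0,-0.05,0,0.9,0,0,-0.1,0,0.9,0,0,-0.129,0,0.9,0,0,-0.129,0,0.9,0,0,-0.129,0,0.9,0,0,-0.129,0,0.5,0,0,-0.129,0,0.5,0,0,-0.129,0,0.5,0,0,-0.129,0,0.5,0,0,-0.129,0,0.5,0,0,-0.129,0,0.5]
}}

```text
t: 14.93
eef_pos: [576.6, -54.5, 99.8]
tcp_rot: [-3.142, -0.001, -0.174]
ft_force: [-0.4, 0.7, 7.0]
opening: 0.688
grip_force: 30.0
```

Call:
{"name": "servo_tool", "arguments": {
  "moves": [0,0,0.01,0,0.5,0,0,0.03,0,0.5,0,0,0.06,0,0.5,0,0,0.09,0,0.5,0,0,0.12,0,0.5,0,0,0.16,0,0.5,0,0,0.2,0,0.5,0,0,0.24,0,0.5,0,0,0.28,0,0.5,0,0,0.32,0,0.5,0,0,0.34,0,0.5,0,0,0.35,0,0.5]
}}

```text
t: 15.93
eef_pos: [576.2, -54.5, 240.1]
tcp_rot: [3.141, -0.001, -0.174]
ft_force: [-0.6, -0.4, -5.8]
opening: 0.69
grip_force: 30.0
```

Call:
{"name": "servo_tool", "arguments": {
  "moves": [0,0,0,0,0.5,0,0,0,0,0.5,0,0,0,0,0.5,0,0,0,0,0.5,0,0,0,0,0.5,0,0,0,0,0.5]
}}

```text
t: 16.43
eef_pos: [576.2, -54.5, 238.5]
tcp_rot: [3.142, 0.001, -0.174]
ft_force: [0.2, 0.6, -5.0]
opening: 0.691
grip_force: 30.0
```

Run:
```python
from h import *
im,d=read_camera("side"); c=get_calibration("side"); u,v=proj(c,[560,-50,180]); u,v=int(u),int(v)
cv2.imwrite("pics/s5.png",cv2.resize(im[v-75:v+75,u-100:u+100],None,fx=4,fy=4,interpolation=cv2.INTER_CUBIC)); s=state(); print(s['eef_pos'],s['ft_force'],s['qvel'])
```

```text
[576.18559482 -54.49780665 238.5939871 ] [ 0.26950133  0.51056557 -4.26942508] [-0.00107657 -0.00480008 -0.00214804 -0.00126477  0.00130583  0.00083911]
```

View pics/s5.png

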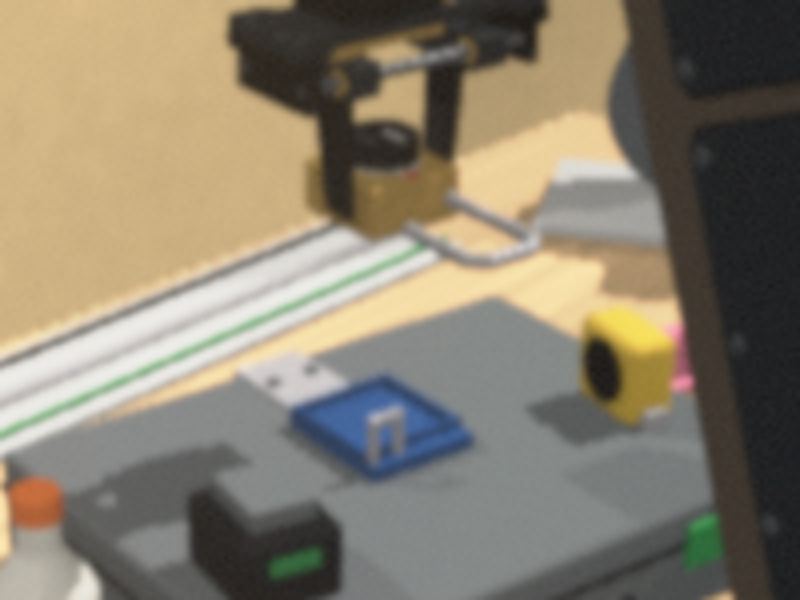

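The lock hangs level in the gripper at px (390,190) with the shackle out. The tray and staple at (380,430) are empty, and the tape, battery and glue have not been disturbed. The body's underside is at about z=229, which is 149 mm above the lid.

```bash
python3 -c "
from cell import *
print(job_done())"
```

```text
the job is handed in; nothing more can be done
None
```

I turned the dial to the arrow, pulled the shackle fully out to its end stop in the tray, then lifted the lock off its staple and handed the job in at about 16.5 s; the gripper holds it still, about 15 cm above the lid, with the tape measure, battery and glue bottle untouched.

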